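# Hang up the ear defenders at the carver's bench

## Task

Swing the steel hanging rail of the tool stand all the way out to its stop, so that it sticks out square from the wooden panel. Then pick up the red ear defenders and hang them by the headband over the rail, cups down on either side of it, between the hinge and the black end ball; set them down on the rail rather than letting them drop, and let go. Do not knock or shift the carved figure, the carved head on its stand or the mallet.

Things in the scene. Friction and masses are not known exactly. Their poses are not given: they have to be found in the camera images.
- stand: Tool stand fixed to the table, left of the robot: upright plywood panel 180 mm wide, 20 thick, top at 235 mm, on a foot 130 x 220 x 18 mm. Origin: on the table, in the panel's mid-thickness. -x points out of its front, the rail's side; the panel spans y = -130 to +50 mm. Gouges stand in a strip on its back (+x).
- rail (a joint): Swing of the rail about its upright hinge, rad. 0: folded, parallel to the panel (rail along the stand's +y); 1.571: stop, sticking straight out of the front (along the stand's -x). Grows anticlockwise from above. It is a bit stiff and stays where it is left; it starts partly folded.
- rail_root (a point): Point on the hinge axis at the height of the rail's axis (205 mm up, 55 mm in front of the panel's mid-plane). The steel rail is a level bar, 12 mm in diameter, running 180 mm from here along this point's y axis, which turns with it; z is up. A dark hinge barrel 26 mm in diameter surrounds the point.
- rail_tip (a point): Centre of the black ball, 26 mm in diameter, at the free end of the rail.
- muffs: Red ear defenders, rigid, 0.28 kg, standing on their cups, headband up. Origin: centre of the underside. The band arches in the xz plane; the loop is open along y. Cups: x 42 to 87 mm either side, 70 mm wide in y, 90 high. Black padded crown at the top: 44 (x) x 32 (y) x 18 mm thick, underside 147 mm above the origin; grip it across its 32 mm. Fingertips below its underside would strike the rail.
- muffs_crown (a point): Centre of the underside of the padded crown, the spot that comes to rest on the rail; axes as muffs.
- figure: Slim carved pale wooden figure, standing, 64 mm foot, 207 mm high; origin under its foot. Not to be disturbed.
- head: Pale wooden ball-shaped carved head, 84 mm in diameter, centre 132 mm up, on a thin rod and a dark base 100 x 100 mm; origin under the base. Not to be disturbed.
- mallet: Round wooden carver's mallet standing on its head, 92 mm across at the foot, 210 mm high, handle up; origin under its head. Not to be disturbed.

How it is judged:
By the outcome, as a careful person would: the job done as asked, in the order asked, and still so for the second after the job is handed in, with the robot touching nothing.
It also fails if it takes over 58 s, if anything falls off the work surface, if the arm or the gripper's body presses on something with over 40 N, if the wrist force passes 120 N, or if a joint passes its speed limit or range.

## Robot

A 6-joint arm with a two-finger parallel gripper is mounted at the origin on the work surface. World frame = base frame: x ahead of the robot, y to its left, z up, the work surface at z = 0. Lengths are in m, angles in degrees, forces in N, time in s.
With the tool pointing down it reaches from about 0.275 to 0.85 m from the base axis. Payload 19 kg.
Tool frame: the origin (TCP) lies at the very end of the fingers, on their centre line; the grasp point (between the pads) lies 19 mm behind it (pinch_z is the distance from the TCP to the grasp point, in m); z points along the fingers, y is the line along which they close (so a half turn about z gives the same grasp; the last joint's range is limited). The gripper opens to 85 mm and grips with 20 to 120 N. Pads are 22 mm wide; open, the fingers measure 114 mm over their backs; the gripper's body (76 mm by 85 mm) begins 54 mm behind the grasp point. The pads swing forward as they close: fully open they stand 13 mm farther back than shut.
Start: joints at [-72.479, 8.623, 82.357, -0, 89.026, -7.678], TCP at [0.245, -0.52, 0.231] pointing down, gripper open.
Joint ranges: [-160.23, 160.23], [-39.13, 120.54], [6.94, 153.29], [-79.49, 259.48], [9.18, 160.14], [-161.06, 161.06]. Speed limits (degrees/s): [108.29, 108.29, 127.2, 172.46, 172.46, 172.46].

## Interface

Orientations are given as [roll, pitch, yaw] about the fixed x, y, z axes, in that order (R = Rz(yaw) Ry(pitch) Rx(roll)).
In Python, from cell import * gives the robot as it stands.
- The arm moves only by the tool arm_command, never from a script. Its argument "motion" is one flat list of numbers, 5 for each row, row after row: the shift along the tool's x, y, z in units of 200 mm (1.0 is 200 mm), then the turn about the tool's z in units of 180 degrees (1.0 is 180 degrees), then the opening, from -1 (shut) to 1 (fully open). A call has 1 to 12 rows; each row is the pose to reach, as a shift and turn from the pose commanded when the call began, along the tool's axes at that moment, turning the shorter way round; what a row does not reach only later rows make up. A row lasts 1/8 s, in which the tool goes at most 62.5 mm and 10.7 degrees, less where a joint would pass 70% of its speed; a pose out of reach is approached as far as the arm can. A call with a number of a shift or a turn outside -1 to 1 is refused whole. A call with a gripper value outside its range is refused whole. The fingers move at their own pace and stop on an object; the grip force is fixed at half the most. Time passes only in rows, so rows that repeat a pose let the fingers close. It gives the time, the measured TCP pose, the force, the opening and the grip force at its end, in the units of the state.
- state(): the state, without advancing time (a new reading comes with each control period).
- camera(name): name is "scene" or "top"; returns the picture (420x560x3 uint8, blue, green, red); there is no depth.
- calibration(name): a dict with "vertical_fov" (degrees; the focal length in pixels is half the picture's height over the tangent of half this angle, whatever the lens; pixels are square), "cx", "cy" (the principal point, pixels), "dist_coeffs" ([k1, k2, p1, p2, k3] as OpenCV has them; the pictures are not rectified), "R" (3x3) and "t" (3): a world point X has camera coordinates R X + t. Camera axes: x right, y down, z forward; pixel columns grow to the right and rows downward; lengths in m; the calibration is good to about 2 mm. A picture is of the moment at which its call begins. calibration takes no time and is no camera call.
- finish_job(): hands the job in; it is judged then, once.
The state is a dict: "clock": time; "joint_pos": joint angles; "qvel": joint speeds; "tau": joint torques, N m; "tcp_pos": TCP position; "orientation": TCP orientation; "force": force on the tool from outside, world axes, zero at the start; "ft_torque": the same for the moment, N m; "opening": finger opening in m; "gripper_force": force on a finger pad.
Only numpy, scipy, OpenCV 4.12 (cv2) and the standard library are available. Lean on these libraries where they do the work, as an engineer would, in place of code of your own. Each camera call takes 0.05 s, during which the arm holds its last target. There are 200 camera calls.

## Working session

There is one attempt and no reset: what is moved stays moved. The work goes in short steps, Python scripts to look and compute and a tool call to move; the robot and the scene stay as the last step left them, time stands still between calls to the robot, and variables do not carry over. Pictures are saved under pics/ and viewed, at most 10 in all, crops included, and the job is handed in when it is done.

Besides the shell and the picture viewer there is one more tool, called after ">>>" as a command line: name --argument value ..., lists and objects as JSON in quotes. arm_command: Moves the arm, as the interface text tells. Shifts and turns lie within -1 to 1; 1 stands for 200 mm of shift or 180 degrees of turn. Its arguments: {"type":"object","properties":{"motion":{"type":"array","items":{"type":"number"}}},"required":["motion"]}

```bash
mkdir -p pics; ls; python3 - <<'E'
from cell import *
import cv2
for n in("scene","top"):
    cv2.imwrite(f"pics/{n}0.png",camera(n)); c=calibration(n); print(n,c)
print(state())
E
```

```text
pics
scene {'vertical_fov': 44.62746196427239, 'cx': 278.8271577716069, 'cy': 208.45332541449406, 'dist_coeffs': array([-0.13800794,  0.        ,  0.        ,  0.        ,  0.        ]), 'R': array([[-0.3771317 ,  0.92611573,  0.0090183 ],
       [ 0.71296546,  0.29652046, -0.63541787],
       [-0.5911446 , -0.23320648, -0.77211579]]), 't': array([ 0.24760336, -0.30533617,  1.82441049])}
top {'vertical_fov': 55.41569664492755, 'cx': 276.60618955234673, 'cy': 206.1491483296808, 'dist_coeffs': array([-0.11528962,  0.        ,  0.        ,  0.        ,  0.        ]), 'R': array([[-0.02155237, -0.99947105,  0.02435395],
       [-0.99479657,  0.01901266, -0.10009145],
       [ 0.09957547, -0.02638443, -0.99468014]]), 't': array([-0.05913234,  0.5778083 ,  1.43725791])}
{'clock': 0.1, 'joint_pos': array([-7.24803834e+01,  8.64659911e+00,  8.23859272e+01, -1.15297955e-03,
        8.90268623e+01, -7.67836874e+00]), 'qvel': array([-0.06397818, -0.14909183, -0.13709729, -0.08055563,  0.02428913,
       -0.03175645]), 'tau': array([ 5.34264647e-03, -7.14369893e+01, -5.71797967e+01, -1.84140358e-04,
        7.04913429e-03, -8.16053102e-05]), 'tcp_pos': array([ 0.24471116, -0.52009854,  0.23078022]), 'orientation': array([-1.79940990e+02, -6.79258016e-03,  2.51980020e+01]), 'force': array([-0.37597355, -0.03076063, -0.23885381]), 'ft_torque': array([-0.0117277 ,  0.04884186,  0.00303163]), 'gripper_force': 0.0, 'opening': 0.08581097266705752}
```

View pics/scene0.png

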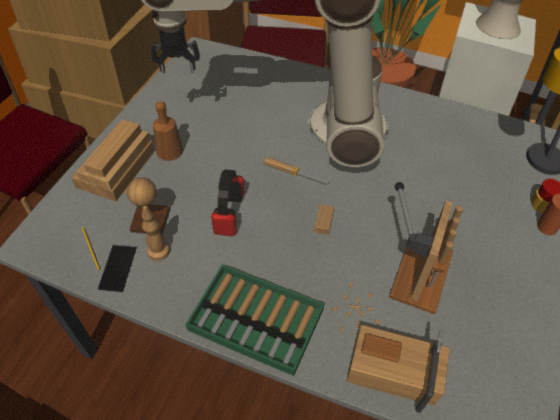

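View pics/top0.png

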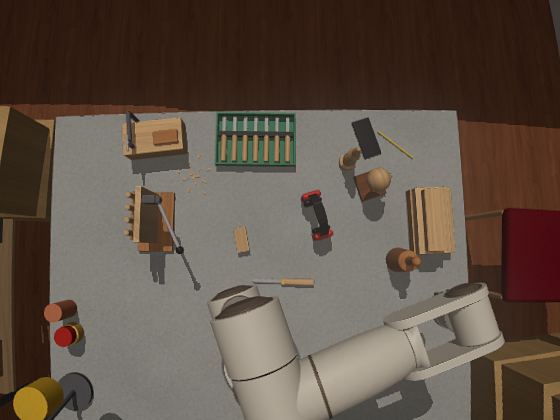

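Scene view: muffs at about (230,200), stand at about (430,255), ball at (400,186). Top view: hinge at about (151,199), ball at (180,250), crown at about (318,215). I'll enlarge these next.

```bash
python3 - <<'E'
import cv2
t=cv2.imread("pics/top0.png");s=cv2.imread("pics/scene0.png")
a=cv2.resize(t[175:275,120:200],None,fx=5,fy=5,interpolation=2)
b=cv2.resize(t[175:275,280:360],None,fx=5,fy=5,interpolation=2)
cv2.imwrite("pics/tc.png",cv2.hconcat([a,b]))
a=cv2.resize(s[165:265,195:275],None,fx=5,fy=5,interpolation=2)
b=cv2.resize(s[175:275,385:465],None,fx=5,fy=5,interpolation=2)
cv2.imwrite("pics/sc.png",cv2.hconcat([a,b]))
E
```

```text
(no output)
```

View pics/tc.png

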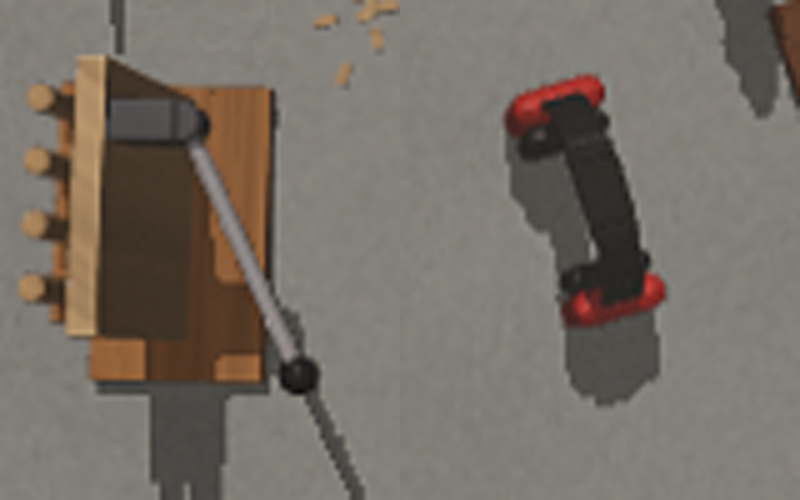

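View pics/sc.png

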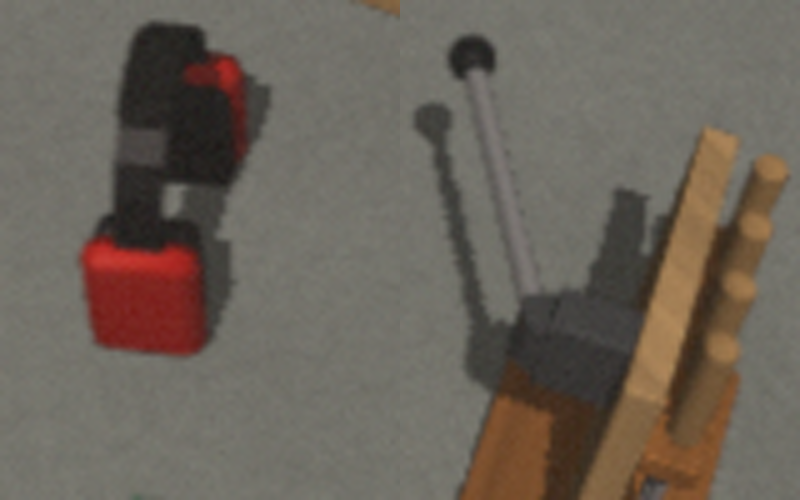

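```bash
cat > h.py <<'E'
import numpy as np, cv2
from cell import *
def K(c):
    f=210/np.tan(np.radians(c["vertical_fov"]/2)); return np.array([[f,0,c["cx"]],[0,f,c["cy"]],[0,0,1]])
def ray(n,p):
    c=calibration(n); u=cv2.undistortPoints(np.array([[p]],float),K(c),c["dist_coeffs"])[0,0]
    R=np.array(c["R"]); return -R.T@c["t"], R.T@np.array([*u,1])
def atz(n,p,z):
    o,d=ray(n,p); return o+d*(z-o[2])/d[2]
def tri(pt,ps):
    o1,d1=ray("top",pt);o2,d2=ray("scene",ps)
    s=np.linalg.lstsq(np.c_[d1,-d2],o2-o1,rcond=None)[0]
    a,b=o1+s[0]*d1,o2+s[1]*d2; return (a+b)/2,np.linalg.norm(a-b)
def proj(n,X):
    c=calibration(n); return cv2.projectPoints(np.atleast_2d(np.array(X,float)),cv2.Rodrigues(np.array(c["R"]))[0],np.array(c["t"]),K(c),c["dist_coeffs"])[0][:,0]
E
python3 - <<'E'
from h import *
np.set_printoptions(precision=4,suppress=True)
T=lambda x,y:(120+x/5-.4,175+y/5-.4)
M=lambda x,y:(280+(x-400)/5-.4,175+y/5-.4)
SM=lambda x,y:(195+x/5-.4,165+y/5-.4)
SS=lambda x,y:(385+(x-400)/5-.4,175+y/5-.4)
for n in("top","scene"):print("cam",n,ray(n,(280,210))[0])
print("ball",atz("top",T(298,376),.205),atz("scene",SS(472,57),.205),tri(T(298,376),SS(472,57)))
for nm,p in dict(nearfront=(109,57),nearback=(78,55),farback=(67,335),farfront=(97,337)).items(): print(nm,atz("top",T(*p),.235))
print("scene panel",atz("scene",SS(705,127),.235),atz("scene",SS(740,140),.235))
for p in ((190,122),): print("barrel",atz("top",T(*p),.22))
print("crown",atz("top",M(612,190),.165),atz("scene",SM(160,70),.165),tri(M(612,190),SM(160,70)))
for p in ((508,110),(603,82),(568,325),(663,300)): print("cup",atz("top",M(*p),.05))
for p in ((95,340),(195,353)): print("scup",atz("scene",SM(*p),.0))
E
```

```text
cam top [ 0.4304 -0.0322  1.4889]
cam scene [1.3896 0.2867 1.2124]
ball [0.4245 0.2486 0.205 ] [0.4228 0.2499 0.205 ] (array([0.4243, 0.2492, 0.2062]), np.float64(0.0017214108142383534))
nearfront [0.6287 0.3641 0.235 ]
nearback [0.6304 0.3843 0.235 ]
farback [0.4524 0.3891 0.235 ]
farfront [0.4509 0.3698 0.235 ]
scene panel [0.4515 0.3747 0.235 ] [0.4532 0.3934 0.235 ]
barrel [0.5878 0.3153 0.22  ]
crown [ 0.5384 -0.2183  0.165 ] [ 0.5438 -0.2047  0.165 ] (array([ 0.5373, -0.2145,  0.1555]), np.float64(0.010799164321290721))
cup [ 0.6076 -0.1605  0.05  ]
cup [ 0.6269 -0.2305  0.05  ]
cup [ 0.4509 -0.1995  0.05  ]
cup [ 0.4673 -0.2691  0.05  ]
scup [ 0.621  -0.2227  0.    ]
scup [ 0.6069 -0.164   0.    ]
```

```bash
cat >> h.py <<'E'
from scipy.spatial.transform import Rotation as Rn
def units(targets,p0,yaw=None):
    "world TCP targets -> tool-frame units from pose p0 (tool down, given yaw)"
    R=Rn.from_euler('xyz',[180,0,yaw],degrees=True).as_matrix()
    return np.round((np.atleast_2d(targets)-p0)@R/.2,3)
ROOT=np.array([.589,.320]); YS=np.array([-.9996,.030]); XF=np.array([-.030,-.9996])
E
python3 - <<'E'
from h import *
np.set_printoptions(precision=3,suppress=True)
for nm,p,z in(("mallet",(415,261),.21),("figure",(352,152),.2),("head",(378,180),.132)):print(nm,atz("top",p,z))
s=np.array([.2447,-.5201,.2308]); yaw=25.198
P=[s,[.245,-.52,.33],[.29,-.34,.33],[.335,-.16,.33],[.38,.02,.33],[.42,.17,.33],[.45,.308,.33],[.45,.308,.18]]
for a,b in zip(P,P[1:]): print(units(b,a,yaw))
x=Rn.from_euler('xyz',[180,0,yaw],degrees=True).as_matrix()
for th in(23,35,45,55,65,75,82,90,93):
    t=np.radians(th); e=np.cos(t)*YS+np.sin(t)*XF; n=-np.sin(t)*YS+np.cos(t)*XF
    sup=.011*abs(n@x[:2,0])+.015*abs(n@x[:2,1])
    p=ROOT+.14*e-(.006+sup)*n; print(th,p,units([*p,.18],[.45,.308,.18],yaw))
E
```

```text
mallet [ 0.371 -0.512  0.21 ]
figure [ 0.735 -0.321  0.2  ]
head [ 0.651 -0.423  0.132]
[[ 0.002  0.    -0.496]]
[[ 0.587 -0.719 -0.   ]]
[[ 0.587 -0.719 -0.   ]]
[[ 0.587 -0.719 -0.   ]]
[[ 0.5   -0.593 -0.   ]]
[[ 0.429 -0.56  -0.   ]]
[[ 0.   -0.    0.75]]
23 [0.451 0.289] [[-0.037  0.085  0.   ]]
35 [0.46  0.262] [[-0.054  0.229  0.   ]]
45 [0.471 0.241] [[-0.048  0.346  0.   ]]
55 [0.486 0.222] [[-0.021  0.463  0.   ]]
65 [0.504 0.206] [[0.028 0.577 0.   ]]
75 [0.526 0.193] [[0.097 0.682 0.   ]]
82 [0.542 0.186] [[0.157 0.748 0.   ]]
90 [0.562 0.181] [[0.237 0.815 0.   ]]
93 [0.57 0.18] [[0.269 0.837 0.   ]]
```

>>> arm_command --motion '[0, 0, -0.25, 0, -1, 0, 0, -0.5, 0, -1, 0.2, -0.24, -0.5, 0, -1, 0.4, -0.48, -0.5, 0, -1, 0.587, -0.72, -0.5, 0, -1, 0.8, -0.98, -0.5, 0, -1]'

```text
clock: 0.85
tcp_pos: [0.3049, -0.2775, 0.331]
orientation: [-180.0, -0.0, 25.2]
force: [1.4, 0.5, 0.8]
opening: -0.0003
gripper_force: 0.0
```

>>> arm_command --motion '[0.2, -0.24, 0, 0, -1, 0.4, -0.48, 0, 0, -1, 0.587, -0.72, 0, 0, -1, 0.8, -0.98, 0, 0, -1]'

```text
clock: 1.35
tcp_pos: [0.3645, -0.0393, 0.3314]
orientation: [180.0, -0.0, 25.2]
force: [1.4, -1.0, 0.6]
opening: 0.0002
gripper_force: 0.0
```

>>> arm_command --motion '[0.2, -0.24, 0, 0, -1, 0.4, -0.48, 0, 0, -1, 0.6, -0.72, 0, 0, -1, 0.8, -0.98, 0, 0, -1, 0.8, -0.98, 0, 0, -1, 0.8, -0.98, 0, 0, -1]'

```text
clock: 2.1
tcp_pos: [0.4258, 0.2043, 0.3309]
orientation: [-180.0, 0.1, 25.3]
force: [-0.8, -0.1, -0.4]
opening: 0.0
gripper_force: 0.0
```

>>> arm_command --motion '[0.17, -0.21, 0, 0, -1, 0.33, -0.42, 0, 0, -1, 0.33, -0.42, 0, 0, -1, 0.33, -0.42, 0.25, 0, -1, 0.33, -0.42, 0.5, 0, -1, 0.33, -0.42, 0.755, 0, -1, 0.33, -0.42, 0.755, 0, -1]'

```text
clock: 2.98
tcp_pos: [0.4489, 0.306, 0.178]
orientation: [180.0, 0.3, 25.1]
force: [0.6, -0.2, 1.0]
opening: 0.0002
gripper_force: 0.0
```

```bash
python3 - <<'E'
from h import *
s=state();print(s["tcp_pos"],s["orientation"],s["force"])
t=camera("top");c=camera("scene")
a=cv2.resize(t[160:300,110:230],None,fx=3.3,fy=3.3,interpolation=2)
b=cv2.resize(c[140:280,350:470],None,fx=3.3,fy=3.3,interpolation=2)
cv2.imwrite("pics/push.png",cv2.hconcat([a,b]))
E
```

```text
[0.44891141 0.30599804 0.17804319] [179.98767353   0.30056154  25.08713435] [ 0.56242085 -0.1994475   0.95502429]
```

View pics/push.png

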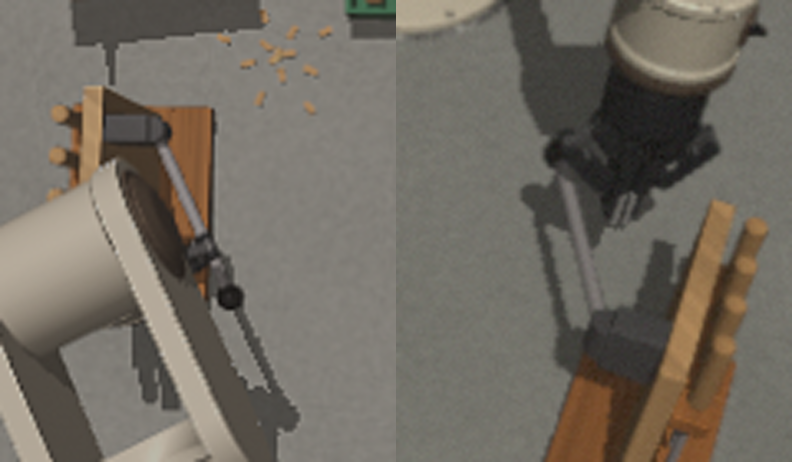

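The closed fingers stand between the rail and the panel without touching either: rail from about (165,150) to the ball at (230,297) in the left crop. Now I'll push.

>>> arm_command --motion '[-0.02, 0.04, -0.035, 0, -1, -0.037, 0.085, -0.035, 0, -1, -0.046, 0.155, -0.035, 0, -1, -0.054, 0.229, -0.035, 0, -1, -0.051, 0.29, -0.035, 0, -1, -0.048, 0.346, -0.035, 0, -1, -0.035, 0.405, -0.035, 0, -1, -0.021, 0.463, -0.035, 0, -1, 0.003, 0.52, -0.035, 0, -1, 0.028, 0.577, -0.035, 0, -1]'

```text
clock: 4.32
tcp_pos: [0.5048, 0.2058, 0.1873]
orientation: [-180.0, 0.0, 25.2]
force: [-1.0, 2.0, 1.3]
opening: -0.0002
gripper_force: 0.6
```

```bash
python3 - <<'E'
from h import *
np.set_printoptions(precision=3,suppress=True)
s=state();p=s["tcp_pos"];yaw=s["orientation"][2];print(p,yaw,s["force"])
x=Rn.from_euler('xyz',[180,0,yaw],degrees=True).as_matrix()
for th in(70,75,80,85,88,90,92):
    t=np.radians(th); e=np.cos(t)*YS+np.sin(t)*XF; n=-np.sin(t)*YS+np.cos(t)*XF
    sup=.011*abs(n@x[:2,0])+.015*abs(n@x[:2,1])
    print(th,units([*(ROOT+.14*e-(.006+sup)*n),.185],p,yaw))
E
```

```text
[0.505 0.206 0.187] 25.200545260628342 [-0.996  1.993  1.298]
70 [[0.029 0.051 0.011]]
75 [[0.066 0.103 0.011]]
80 [[0.109 0.151 0.011]]
85 [[0.155 0.195 0.011]]
88 [[0.185 0.22  0.011]]
90 [[0.206 0.236 0.011]]
92 [[0.228 0.251 0.011]]
```

>>> arm_command --motion '[0.015, 0.025, 0, 0, -1, 0.029, 0.051, 0, 0, -1, 0.048, 0.077, 0, 0, -1, 0.066, 0.103, 0, 0, -1, 0.088, 0.127, 0, 0, -1, 0.109, 0.151, 0, 0, -1, 0.132, 0.173, 0, 0, -1, 0.155, 0.195, 0, 0, -1, 0.17, 0.208, 0, 0, -1, 0.185, 0.22, 0, 0, -1]'

```text
clock: 5.58
tcp_pos: [0.5566, 0.1822, 0.1873]
orientation: [-180.0, 0.0, 25.2]
force: [-1.2, 0.7, -0.1]
opening: -0.0003
gripper_force: 0.5
```

>>> arm_command --motion '[0.005, 0.004, 0, 0, -1, 0.01, 0.008, 0, 0, -1, 0.015, 0.012, 0, 0, -1, 0.02, 0.016, 0, 0, -1]'

```text
clock: 6.08
tcp_pos: [0.5614, 0.181, 0.1873]
orientation: [-180.0, -0.0, 25.2]
force: [-1.2, 1.3, -0.5]
opening: 0.0001
gripper_force: 0.5
```

>>> arm_command --motion '[0.0045, 0.002, 0, 0, -1, 0.009, 0.004, 0, 0, -1, 0.0135, 0.006, 0, 0, -1, 0.018, 0.008, 0, 0, -1]'

```text
clock: 6.58
tcp_pos: [0.5654, 0.1811, 0.1873]
orientation: [180.0, 0.0, 25.2]
force: [-0.9, -0.9, 0.5]
opening: -0.0001
gripper_force: 0.5
```

>>> arm_command --motion '[0.0045, 0.002, 0, 0, -1, 0.009, 0.004, 0, 0, -1, 0.0135, 0.006, 0, 0, -1]'

```text
clock: 6.95
tcp_pos: [0.5674, 0.1811, 0.1872]
orientation: [-180.0, 0.1, 25.2]
force: [-14.8, -3.5, 3.9]
opening: 0.0001
gripper_force: 7.3
```

>>> arm_command --motion '[-0.14, -0.065, 0, 0, -1, -0.27, -0.13, 0, 0, -1, -0.27, -0.13, -0.3, 0, -1, -0.27, -0.13, -0.6, 0, 0, -0.27, -0.13, -0.8, 0, 0.4, -0.27, -0.13, -0.8, 0.03, 0.4]'

```text
clock: 7.7
tcp_pos: [0.509, 0.182, 0.3509]
orientation: [180.0, -0.3, 19.7]
force: [1.5, 0.4, -1.0]
opening: 0.0546
gripper_force: 0.0
```

>>> arm_command --motion '[-0.1, 0.29, 0, 0.03, 0.4, -0.2, 0.58, 0, 0.03, 0.4, -0.3, 0.87, 0, 0.03, 0.4, -0.33, 0.99, 0, 0.03, 0.4, -0.33, 0.99, 0, 0.03, 0.4]'

```text
clock: 8.32
tcp_pos: [0.5134, -0.0285, 0.3472]
orientation: [180.0, -0.0, 14.2]
force: [-0.7, 0.7, 0.4]
opening: 0.0597
gripper_force: 0.0
```

```bash
python3 - <<'E'
from h import *
s=state();print(s["tcp_pos"],s["orientation"],s["opening"])
t=camera("top");c=camera("scene")
cv2.imwrite("pics/t1.png",t);cv2.imwrite("pics/s1.png",c)
def box(img,n,c,h,T,col):
    v=np.array([[a,b,d] for a in(-1,1) for b in(-1,1) for d in(-1,1)])*h+c
    P=proj(n,T(v))
    for i in range(8):
        for j in range(i):
            if bin(i^j).count("1")==1: cv2.line(img,tuple(np.round((P[i]*k+off[n])).astype(int)),tuple(np.round((P[j]*k+off[n])).astype(int)),col,1)
y=np.radians(14.2);R=np.array([[np.cos(y),-np.sin(y),0],[np.sin(y),np.cos(y),0],[0,0,1]])
T=lambda v:v@R.T+[.535,-.215,0]
k=4;off={};out=[]
for n,im,(x0,y0) in(("top",t,(270,175)),("scene",c,(190,160))):
    a=cv2.resize(im[y0:y0+90,x0:x0+90],None,fx=k,fy=k,interpolation=2); off[n]=np.array([-x0*k+1.5,-y0*k+1.5])
    for q in(-1,1): box(a,n,[q*.0645,0,.045],[.0225,.035,.045],T,(255,255,0))
    box(a,n,[0,0,.156],[.022,.016,.009],T,(0,255,0)); out.append(a)
r=[cv2.resize(im[y0:y0+60,x0:x0+90],None,fx=k,fy=k,interpolation=2) for im,(x0,y0) in((t,(130,180)),(c,(360,180)))]
cv2.imwrite("pics/ov.png",cv2.vconcat([cv2.hconcat(out),cv2.hconcat(r)]))
E
```

```text
[ 0.51344269 -0.02849963  0.34724891] [ 1.79999325e+02 -8.57489489e-03  1.42412814e+01] 0.05971286523214196
```

View pics/ov.png

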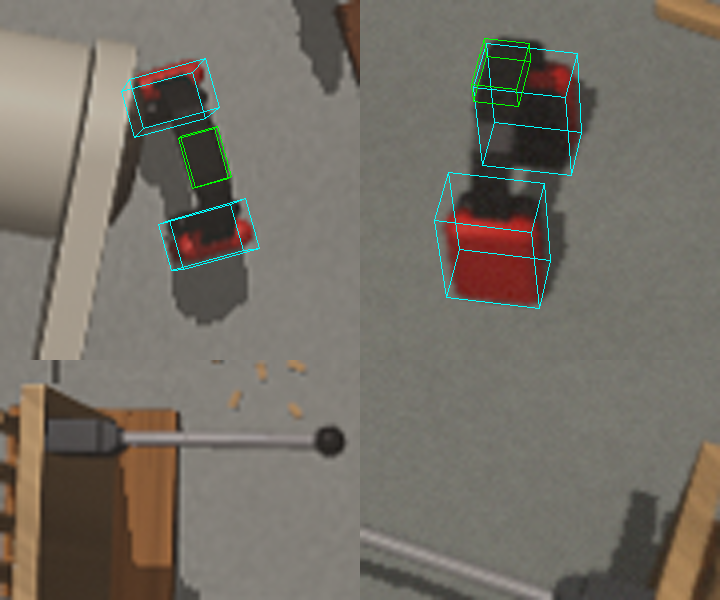

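The rail is square out: ball at top pixel (212,200). The muffs model box agrees with the picture to 2–3 mm.

>>> arm_command --motion '[-0.04, 0.3, 0, 0, 0.4, -0.08, 0.6, 0, 0, 0.4, -0.125, 0.88, 0, 0, 0.4, -0.125, 0.93, 0.2, 0, 0.4, -0.125, 0.93, 0.4, 0, 0.4, -0.125, 0.93, 0.6, 0, 0.4, -0.125, 0.93, 0.6, 0, 0.4]'

```text
clock: 9.3
tcp_pos: [0.5348, -0.2117, 0.2251]
orientation: [-179.8, 0.2, 14.5]
force: [0.3, 0.3, 0.4]
opening: 0.0598
gripper_force: 0.0
```

```bash
python3 - <<'E'
from h import *
s=state();print(s["tcp_pos"],s["orientation"],s["opening"],s["joint_pos"])
t=camera("top");c=camera("scene")
o=[cv2.resize(im[y0:y0+100,x0:x0+80],None,fx=5,fy=5,interpolation=2) for im,(x0,y0) in((t,(280,170)),(c,(190,120)))]
cv2.imwrite("pics/near.png",cv2.hconcat(o))
E
```

```text
[ 0.53478488 -0.21165051  0.22507004] [-179.80806652    0.18039843   14.47983296] 0.0597684989490027 [-2.92736330e+01  8.93500926e+00  8.27129339e+01  1.38867497e-02
  8.86150952e+01  4.62464687e+01]
```

View pics/near.png

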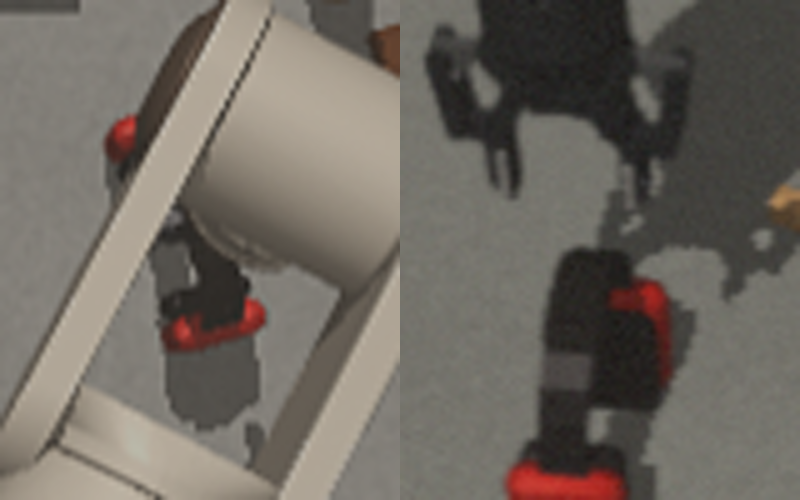

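In the right crop the fingertips at (510,193) and (643,200) straddle the crown, which spans about x 553–633 and is roughly centred. I'll descend and close.

>>> arm_command --motion '[0, 0, 0.1, 0, 0.4, 0, 0, 0.2, 0, 0.4, 0, 0, 0.3, 0, 0.4, 0, 0, 0.37, 0, 0.4, 0, 0, 0.37, 0, 0.4, 0, 0, 0.37, 0, 0.4]'

```text
clock: 10.15
tcp_pos: [0.5358, -0.2135, 0.1546]
orientation: [179.9, -0.1, 14.4]
force: [-0.2, 0.1, 0.1]
opening: 0.0596
gripper_force: 0.0
```

>>> arm_command --motion '[0, 0, 0.02, 0, 0.4, 0, 0, 0.02, 0, 0, 0, 0, 0.02, 0, -0.15, 0, 0, 0.02, 0, -0.3, 0, 0, 0.02, 0, -1, 0, 0, 0.02, 0, -1, 0, 0, 0.02, 0, -1]'

```text
clock: 11.02
tcp_pos: [0.5354, -0.2134, 0.1497]
orientation: [180.0, -0.0, 14.4]
force: [-2.7, 0.0, 4.5]
opening: 0.0308
gripper_force: 59.3
```

>>> arm_command --motion '[0, 0, -0.05, 0, -1, 0, 0, -0.15, 0, -1, 0, 0, -0.35, 0, -1, 0, 0, -0.6, 0, -1, 0, 0, -0.85, 0, -1, 0, 0, -1, 0, -1, 0, 0, -1, 0, -1]'

```text
clock: 11.9
tcp_pos: [0.5356, -0.2135, 0.3517]
orientation: [179.9, -0.1, 14.4]
force: [-0.3, -0.9, -2.2]
opening: 0.0306
gripper_force: 60.0
```

>>> arm_command --motion '[0, 0, -0.15, 0, -1, 0, 0, -0.3, 0, -1, 0, 0, -0.35, 0, -1, 0, 0, -0.35, 0, -1]'

```text
clock: 12.4
tcp_pos: [0.5354, -0.2134, 0.4183]
orientation: [-180.0, 0.0, 14.4]
force: [-0.6, 0.0, -3.0]
opening: 0.0306
gripper_force: 60.1
```

```bash
python3 - <<'E'
from h import *
t=cv2.imread("pics/t1.png")
print(atz("top",(212.1-.4,199.9-.4),.205), "rail mid", [atz("top",(130+x/4-.4,180+(y-360)/4-.4),.205) for x,y in((125,438),(220,439),(310,440))])
s=state();p=s["tcp_pos"];print(s)
c=camera("scene");t=camera("top")
cv2.imwrite("pics/held.png",cv2.hconcat([cv2.resize(c[60:260,150:350],(400,400)),cv2.resize(t[100:300,230:430],(400,400))]))
E
```

```text
[0.58453089 0.14302193 0.205     ] rail mid [array([0.58908371, 0.30871017, 0.205     ]), array([0.58673308, 0.23101755, 0.205     ]), array([0.58449401, 0.1579236 , 0.205     ])]
{'clock': 12.4, 'joint_pos': array([-2.93873846e+01,  9.50252565e+00,  5.99671503e+01,  3.80281709e-03,
        1.10582134e+02,  4.62190754e+01]), 'qvel': array([-0.00581702,  0.20611186,  1.59593656, -0.02611864, -0.57382601,
        0.07935288]), 'tau': array([ 1.95667165e-02, -7.54237318e+01, -6.04753661e+01,  6.12132266e-03,
        4.35057655e-01,  1.57584991e-04]), 'tcp_pos': array([ 0.53542071, -0.21337383,  0.41832319]), 'orientation': array([-1.79961581e+02,  3.49420880e-02,  1.43948871e+01]), 'force': array([-0.6032772 ,  0.01331612, -2.99832103]), 'ft_torque': array([-0.0202581 ,  0.01854495,  0.00152325]), 'gripper_force': 60.149595737457275, 'opening': 0.030573241589554597}
```

View pics/held.png

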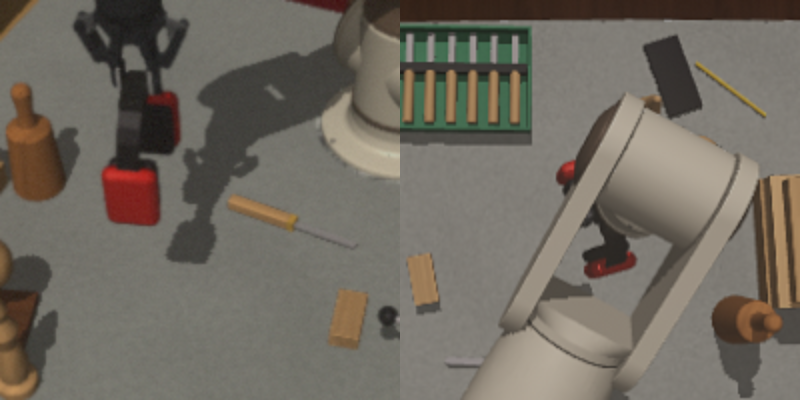

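>>> arm_command --motion '[0.04, -0.1, 0, 0.015, -1, 0.11, -0.29, 0, 0.03, -1, 0.185, -0.5, 0, 0.05, -1, 0.26, -0.7, 0, 0.07, -1, 0.31, -0.84, 0, 0.0895, -1, 0.333, -0.895, 0, 0.0895, -1, 0.333, -0.895, 0, 0.0895, -1, 0.333, -0.895, 0, 0.0895, -1]'

```text
clock: 13.5
tcp_pos: [0.5553, -0.0243, 0.4189]
orientation: [180.0, 0.0, -1.7]
force: [0.6, -0.5, -2.8]
opening: 0.0304
gripper_force: 60.3
```

```bash
python3 - <<'E'
from h import *
s=state();p=s["tcp_pos"];o=s["orientation"];print(p,o)
print(units([[.575,.15,.418],[.5867,.232,.418]],p,o[2]))
E
```

```text
[ 0.55530592 -0.02430478  0.41890743] [ 1.79995399e+02  3.52078678e-02 -1.72019096e+00]
[[ 0.072 -0.874  0.005]
 [ 0.118 -1.286  0.005]]
```

>>> arm_command --motion '[0.01, -0.12, 0, 0, -1, 0.025, -0.32, 0, 0, -1, 0.043, -0.52, 0, 0, -1, 0.06, -0.72, 0, 0, -1, 0.072, -0.874, 0, 0, -1]'

```text
clock: 14.12
tcp_pos: [0.5753, 0.1513, 0.4191]
orientation: [-180.0, 0.0, -1.7]
force: [0.3, 0.3, -3.3]
opening: 0.0307
gripper_force: 60.4
```

>>> arm_command --motion '[0.012, -0.15, 0, 0, -1, 0.03, -0.29, 0, 0, -1, 0.04, -0.39, 0, 0, -1, 0.046, -0.41, 0, 0, -1, 0.046, -0.41, 0, 0, -1, 0.046, -0.41, 0, 0, -1, 0.046, -0.41, 0, 0, -1]'

```text
clock: 15.0
tcp_pos: [0.5866, 0.232, 0.4195]
orientation: [-180.0, -0.0, -1.8]
force: [-0.1, -0.1, -2.4]
opening: 0.0304
gripper_force: 60.4
```

```bash
python3 - <<'E'
from h import *
s=state();p=s["tcp_pos"];o=s["orientation"];print(p,o)
print(units([[.5867,.232,.25],[.5867,.232,.2137]],p,o[2]))
t=camera("top");c=camera("scene")
cv2.imwrite("pics/above.png",cv2.hconcat([cv2.resize(c[90:290,330:530],(400,400)),cv2.resize(t[120:320,100:300],(400,400))]))
E
```

```text
[0.58659347 0.23198737 0.41954176] [-1.79993859e+02 -1.50866858e-02 -1.75419728e+00]
[[ 1.000e-03 -0.000e+00  8.480e-01]
 [ 1.000e-03 -0.000e+00  1.029e+00]]
```

View pics/above.png

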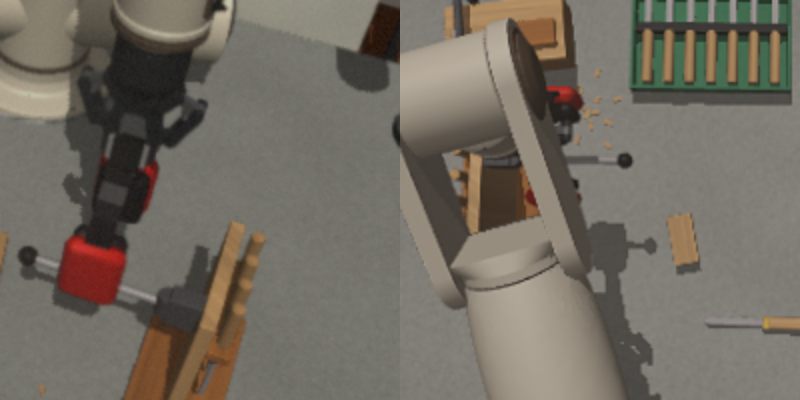

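The muffs hang centred over the rail, with one cup on each side, midway between the hinge and the ball. I'll lower them.

>>> arm_command --motion '[0, 0, 0.08, 0, -1, 0, 0, 0.2, 0, -1, 0, 0, 0.35, 0, -1, 0, 0, 0.5, 0, -1, 0, 0, 0.65, 0, -1, 0, 0, 0.78, 0, -1, 0, 0, 0.87, 0, -1, 0, 0, 0.93, 0, -1, 0, 0, 0.95, 0, -1, 0, 0, 0.95, 0, -1, 0, 0, 0.95, 0, -1]'

```text
clock: 16.48
tcp_pos: [0.5868, 0.2327, 0.2302]
orientation: [-180.0, -0.1, -1.7]
force: [-0.6, 0.3, -3.6]
opening: 0.0306
gripper_force: 60.4
```

```bash
python3 -c "
from h import *
s=state();print(s['tcp_pos'],s['orientation'],s['force'],s['ft_torque'])"
```

```text
[0.58681343 0.23270558 0.23015003] [-1.79976860e+02 -6.05728668e-02 -1.71148448e+00] [-0.6441221   0.32506046 -3.61493612] [-0.0550191   0.02228787 -0.01903598]
```

>>> arm_command --motion '[0, 0, 0.03, 0, -1, 0, 0, 0.055, 0, -1, 0, 0, 0.065, 0, -1, 0, 0, 0.07, 0, -1, 0, 0, 0.07, 0, -1]'

```text
clock: 17.1
tcp_pos: [0.5866, 0.2326, 0.2153]
orientation: [-180.0, 0.0, -1.7]
force: [0.9, 0.8, -2.3]
opening: 0.0305
gripper_force: 60.4
```

>>> arm_command --motion '[0, 0, 0.004, 0, -1, 0, 0, 0.008, 0, -1, 0, 0, 0.01, 0, -1]'

```text
clock: 17.48
tcp_pos: [0.5866, 0.2326, 0.2136]
orientation: [-180.0, -0.0, -1.7]
force: [-0.7, -0.7, 3.0]
opening: 0.0307
gripper_force: 61.0
```

>>> arm_command --motion '[0, 0, 0, 0, -0.2, 0, 0, 0, 0, -0.1, 0, 0, 0, 0, 0.1, 0, 0, 0, 0, 0.3, 0, 0, 0, 0, 0.3, 0, 0, -0.05, 0, 0.3, 0, 0, -0.15, 0, 0.3, 0, 0, -0.35, 0, 0.3, 0, 0, -0.6, 0, 0.3, 0, 0, -0.8, 0, 0.3, 0, 0, -0.8, 0, 0.3]'

```text
clock: 18.85
tcp_pos: [0.5869, 0.2327, 0.3776]
orientation: [-179.9, -0.3, -1.7]
force: [0.3, -0.1, -0.4]
opening: 0.0552
gripper_force: 0.0
```

>>> arm_command --motion '[-0.2, 0.25, 0, 0, 0.3, -0.4, 0.5, 0, 0, 0.3, -0.6, 0.75, 0, 0, 0.3, -0.7, 1, 0, 0, 0.3, -0.7, 1, 0, 0, 0.3, -0.7, 1, 0, 0, 0.3]'

```text
clock: 19.6
tcp_pos: [0.4407, 0.0369, 0.3734]
orientation: [-180.0, -0.0, -1.8]
force: [0.6, 0.5, -0.9]
opening: 0.0557
gripper_force: 0.0
```

```bash
python3 - <<'E'
from h import *
s=state();print(s["tcp_pos"],s["force"],s["clock"])
t=camera("top");c=camera("scene")
cv2.imwrite("pics/done.png",cv2.hconcat([cv2.resize(c[90:290,330:530],(400,400)),cv2.resize(t[120:320,100:300],(400,400))]))
a=cv2.imread("pics/s1.png");d=cv2.absdiff(a,c)
print([d[y0:y1,x0:x1].mean().round(1) for x0,x1,y0,y1 in((125,175,170,265),(145,190,95,165))])
E
```

```text
[0.44068936 0.03691719 0.3734219 ] [ 0.61011439  0.48569449 -0.92399904] 19.6
[np.float64(2.4), np.float64(2.3)]
```

View pics/done.png

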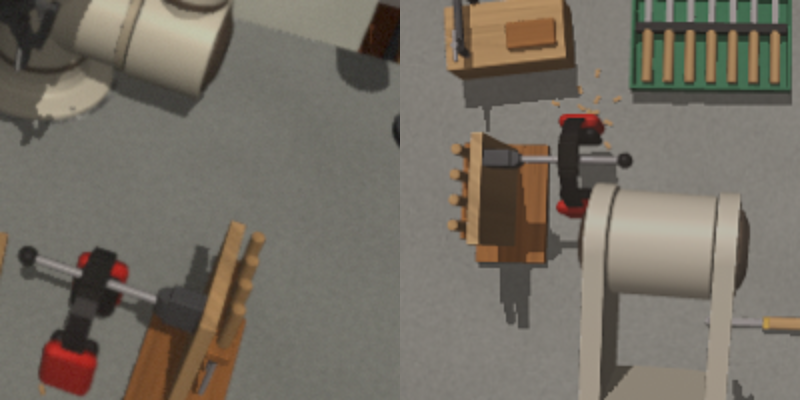

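The muffs hang level on the rail, with the crown at about (572,158) in the right crop between hinge and ball. The rail is still square, and the figure, head and mallet areas are unchanged. I'll hand it in.

```bash
python3 -c "
from cell import *
print(finish_job())"
```

```text
the job is handed in; nothing more can be done
None
```

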